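# Open the double-latched punch case

### The arm

A 7-joint arm with a two-finger parallel gripper is mounted at the origin on the work surface. World frame = base frame: x ahead of the robot, y to its left, z up, the work surface at z = 0. Lengths are in m, angles in rad, forces in N, time in s.
With the tool pointing down it reaches from about 0.35 to 0.9 m from the base axis. Payload 8.1 kg.
Tool frame: the origin (TCP) lies at the very end of the fingers, on their centre line; the grasp point (between the pads) lies 19 mm behind it (arm.tcp_to_grasp is the z of the grasp point in the tool frame, in m); z points along the fingers, y is the line along which they close (so a half turn about z gives the same grasp; the last joint's range is limited). The gripper opens to 92 mm and grips with 3 to 60 N. Pads are 19 mm wide; open, the fingers measure 130 mm over their backs; the gripper's body (75 mm by 190 mm) begins 47 mm behind the grasp point.
Start: joints at [1.124, 0.434, 0.025, 1.573, -0.012, 1.134, -0.075], TCP at [0.211, -0.588, 0.227] pointing down, gripper open.
Joint ranges: [-2.62, 2.62], [-0.44, 2.09], [-1.27, 1.32], [0.08, 2.57], [-1.32, 4.46], [0.12, 2], [-2.74, 2.74]. Speed limits (rad/s): [2.22, 2.22, 3.01, 3.01, 3.14, 3.14, 3.14].

### API

Orientations are given as a rotation vector (axis times angle).
In Python, from cell import readout, vision, sign_off, arm gives the robot as it stands. The module is installed in compiled form; this text tells all that it offers.
- The arm moves only by the shell command python3 -m creep 'ROWS' [FORCE]. ROWS is JSON, a list of rows, each a list of 5 numbers: the shift along the tool's x, y, z in units of 4 cm (1.0 is 4 cm), then the turn about the tool's z in units of 4 degrees (1.0 is 4 degrees), then the opening, from 0 (shut) to 1 (fully open). A call has 1 to 12 rows; each row shifts and turns the commanded pose from where the row before left it, along the tool's axes as they then stand; what a row does not reach is not made up. A row lasts 1/8 s, in which the tool goes at most 62.5 mm and 10.7 degrees, less where a joint would pass 70% of its speed; a pose out of reach is approached as far as the arm can. A call with a number of a shift or a turn outside -1 to 1 is refused whole. A call with a gripper value outside its range is refused whole. The fingers move at their own pace and stop on an object; FORCE is the grip in N (left out, the last holds). Time passes only in rows, so rows that do not move let the fingers close. It gives the time, the measured TCP pose, the force, the opening and the grip force at its end, in the units of the state.
- readout.observe(): the state, without advancing time (a new reading comes with each control period).
- vision.get_image(name): name is "scene" or "side" or "wrist"; returns a dict with "pixels" (400x640x3 uint8, blue, green, red), "z_map" (400x640 float32, m along the optical axis (not along the pixel's ray), 0 where there is no reading), "camera_matrix" (3x3 intrinsics, pixels), "k1" (the pictures are not rectified: a ray, as slopes to the right and down, at radius r is drawn at 1 + k1 r^2 times it, then the intrinsics apply), "position" and "rotation" of the camera in the world. Camera axes: x right, y up, looking along -z (the intrinsics and any distortion apply to the point x, -y, -z); pixel columns grow to the right and rows downward; lengths in m; the calibration is good to about 2 mm. A picture is of the moment at which its call begins.
- sign_off(): hands the job in; it is judged then, once.
The state is a dict: "clock": time; "joints": joint angles; "dq": joint speeds; "joint_efforts": joint torques, N m; "position": TCP position; "ee_rot": TCP orientation; "force": force on the tool from outside, world axes, zero at the start; "ft_torque": the same for the moment, N m; "width": opening from 0.0 (shut) to 1.0 (fully open); "gripper_force": force on a finger pad.
Only numpy, scipy, OpenCV 4.12 (cv2) and the standard library are available. Lean on these libraries where they do the work, as an engineer would, in place of code of your own. Each camera call takes 0.05 s, during which the arm holds its last target. There are 200 camera calls.

### The job

Open the punch case on the bench: draw its bolt fully back, raise the lid a little until the hidden safety catch stops it, then reach in under the raised front edge and push that catch fully back. Then swing the lid nearly upright (at least 70 degrees open), so that it stands open by itself, and leave the other things on the bench where they are.

Things in the scene. Friction and masses are not known exactly. Their poses are not given: they have to be found in the camera images.
- case: Wooden punch case, fixed: plinth 300 (x) by 340 (y), 20 mm high; on its rear a tray 150 by 280 mm, up to 65 mm above the bench, with a hinged lid. Origin: centre of the plinth's underside. x points level from the front (bolt side, to the robot's right) to the hinge at the rear, y along the hinge line, z up. Place and yaw (0.95 to 1.55 rad) vary. Offsets below: this frame; heights above the bench.
- hinge (a point): Middle of the lid's hinge line, at (140, 0, 65) mm in the case frame; the line runs along the case's y.
- lid (a joint): Lid angle (rad): 0 shut, grows as the front rises, 1.57 upright, stop 1.75. Stiff hinge: the 0.5 kg lid stays where it is left; lifting at handle or front edge takes 5 to 9 N. Held under 0.03 with the bolt on; bolt drawn, it rises to about 0.26 and meets the catch; catch pushed back, it swings on. Top: clear panel in a wooden frame, 205 mm front to back, 300 mm wide, 108 mm high when shut.
- lid_handle (a point): Middle of the bar handle on the lid: round steel bar 12 mm thick, 90 mm long along y, its axis 30 mm above the lid's top, 165 mm before the hinge line and 138 mm above the bench when shut. Moves and turns with the lid.
- lid_edge (a point): Middle of the lower front edge of the lid's apron, moving with the lid. The apron is a board 6 mm thick hanging down along the lid's whole front, with a steel flange 5 mm thick turned 12 mm inward along its lower edge. This edge is 205 mm before the hinge line and 34 mm high when shut, 53 mm higher with the lid raised to the catch.
- bolt (a joint): Travel of the draw bolt in m: 0 shot (tongue over a lug of the lid), 0.022 fully back; slides level along the case's -x (towards the case's front), stays where it is left, friction about 3 N. It clears the lug beyond about 0.014.
- bolt_knob (a point): On the axis of the bolt's upright steel knob, 14 mm thick, from 55 to 95 mm high; this point is at 78 mm. The bolt stands at the left or the right end of the plinth's front (case y +110 or -110 mm), its knob 240 mm before the hinge line when shot; at the other end is only a low fixed padlock loop, 41 mm high. The bolt's housing under the knob is 30 mm wide, 56 mm high.
- catch (a joint): Travel of the safety catch in m: 0 engaged, 0.016 fully pushed back; slides level along the case's +x (towards the hinge), stays where it is left, friction about 3 N. It frees the lid beyond about 0.010.
- catch_face (a point): On the front face (53 mm high) of the safety catch: a steel plate 50 mm wide, 23 to 96 mm high, 184 mm before the hinge line, a 12 mm nose forward at its top; within 35 mm of the case's middle, behind the apron, seen through the clear panel. With the lid raised to the catch, closed fingers tilted about 45 degrees can push it through the opening (20 to 86 mm high) under the apron.
- stain_jar: Bystander: jar 54 mm across, 65 mm high, on the bench before or behind the case, about 205 mm in case x and 100 to 120 mm in case y from its origin (the jar, the bottle and the spools change places). Origin under its centre.
- glue_bottle: Bystander: white bottle 48 mm across, 110 mm high. Origin under its centre.
- spool_a: Bystander: thread spool 42 mm across, 50 mm high. Origin under its centre.
- spool_b: Bystander: thread spool 42 mm across, 50 mm high. Origin under its centre.
- wax_block: Bystander: wax block 40 by 60 by 18 mm on the bench just in front of the plinth. Origin under its centre.
- mallet: Bystander: hammer 260 mm long, about 30 mm high, lying behind the case. Origin under its middle.
- awl: Bystander: awl 200 mm long, 26 mm thick, lying beside the case. Origin under its middle.

How it is judged:
On the way, in this order (a step that is already met when the one before it is completed fails the run):
1. the bolt is drawn back (over 17 mm) while the lid is still down (value of joint bolt above 0.017 m and value of joint lid below 0.1 rad), for 0.1 s.
2. the lid is raised a little, over 0.19 rad, and stopped by the catch, not yet pushed (value of joint lid between 0.19 and 0.32 rad and value of joint catch below 0.006 m), for 0.1 s.
3. the catch is pushed back over 12 mm (value of joint catch above 0.012 m), for 0.1 s.
At the end, for the whole second after the job is handed in: The lid stands still more than 1.15 rad (66 degrees) open, the bolt is drawn back more than 17 mm and the catch pushed back more than 12 mm, and each bystander is within 30 mm of where it started (value of joint lid above 1.15 rad and velocity of joint lid between -0.05 and 0.05 rad/s and value of joint bolt above 0.017 m and value of joint catch above 0.012 m and distance of each of stain_jar, glue_bottle, spool_a, spool_b, wax_block, mallet, awl from where it was at the start of the episode below 0.03 m); the robot touches nothing.
It fails at once if a bystander is shifted by more than 30 mm (distance of any of stain_jar, glue_bottle, spool_a, spool_b, wax_block, mallet, awl from where it was at the start of the episode above 0.03 m).
It fails at once if a jar, bottle or spool is tipped over (angle between any of stain_jar, glue_bottle, spool_a, spool_b's own z axis and vertical above 0.5 rad).
It also fails if it takes over 61 s, if anything falls off the work surface, if the arm or the gripper's body presses on something with over 40 N, if the wrist force passes 120 N, or if a joint passes its speed limit or range.

## Working session

There is one attempt and no reset: what is moved stays moved. The work goes in short steps, Python scripts to look and compute and a shell command to move; the robot and the scene stay as the last step left them, time stands still between calls to the robot, and variables do not carry over. Pictures are saved under pics/ and viewed, at most 10 in all, crops included, and the job is handed in when it is done.

```bash
mkdir -p pics; ls
cat > h.py <<'E'
import numpy as np, cv2
from cell import readout, vision
from scipy.spatial.transform import Rotation as R
def cloud(im):
    K=np.array(im["camera_matrix"]);z=im["z_map"];h,w=z.shape
    u,v=np.meshgrid(np.arange(w),np.arange(h))
    xd=(u-K[0,2])/K[0,0];yd=(v-K[1,2])/K[1,1];x,y=xd.copy(),yd.copy()
    for _ in range(10):
        s=1+im["k1"]*(x*x+y*y);x=xd/s;y=yd/s
    P=np.stack([x*z,-y*z,-z],-1)
    Rm=np.array(im["rotation"]); Rm=R.from_rotvec(Rm).as_matrix() if Rm.shape==(3,) else Rm
    return P@Rm.T+np.array(im["position"])
def st():
    s=readout.observe();print({k:np.round(s[k],3).tolist() for k in ("clock","joints","position","ee_rot","force","width")});return s
E
python3 - <<'E'
from h import *
s=st();print(R.from_rotvec(s["ee_rot"]).as_matrix().round(2))
for n in("scene","side"):
    im=vision.get_image(n);cv2.imwrite(f"pics/{n}0.png",im["pixels"]);P=cloud(im);np.save(n+"0.npy",P)
    print(n,im["position"],im["rotation"],P[200,320])
E
```

```text
pics
{'clock': 0.0, 'joints': [1.124, 0.435, 0.025, 1.574, -0.012, 1.134, -0.075], 'position': [0.21, -0.588, 0.226], 'ee_rot': [-3.094, -0.537, 0.001], 'force': [0.458, 0.909, -0.433], 'width': 1.001}
[[ 0.94  0.34 -0.  ]
 [ 0.34 -0.94  0.  ]
 [-0.   -0.   -1.  ]]
scene [ 1.01770256 -0.48593865  1.13936631] [0.59320963 0.19750664 0.64617585] [0.60564753 0.10136019 0.10185412]
side [0.39278056 0.95798578 0.60092767] [ 0.17996591 -1.49770682 -2.53674576] [0.60364123 0.07829394 0.10643828]
```

View pics/scene0.png

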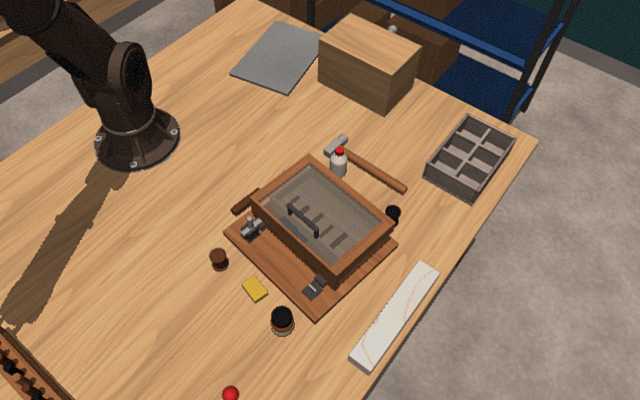

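View pics/side0.png

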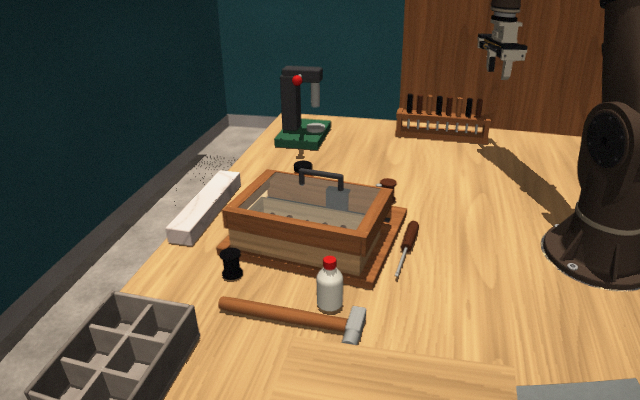

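Scene view: the bolt is at the robot-side end of the front (250,228), the padlock loop at the far end (315,288). A spool (218,260), the wax block (255,288) and the jar (282,320) stand in front. Side view: the grey catch plate shows at (338,196), the handle at (320,178).

```bash
cat > m.py <<'E'
from h import *
S=np.load("scene0.npy").reshape(-1,3);D=np.load("side0.npy").reshape(-1,3)
A=np.vstack([S,D])
box=(A[:,0]>.35)&(A[:,0]<.85)&(A[:,1]>-.2)&(A[:,1]<.35)
T=A[box&(abs(A[:,2]-.107)<.005)][:,:2]
# largest connected cluster on 4mm grid
g=np.zeros((150,150),np.uint8);ij=((T-[.3,-.25])/.004).astype(int);g[ij[:,0],ij[:,1]]=1
n,l,s,c=cv2.connectedComponentsWithStats(cv2.morphologyEx(g,cv2.MORPH_CLOSE,np.ones((3,3))));k=1+np.argmax(s[1:,4])
T=T[l[ij[:,0],ij[:,1]]==k]
r=cv2.minAreaRect(T.astype(np.float32));print(r)
(cx,cy),(w,h),a=r
a=np.deg2rad(a)
for q in range(4):
    yw=a+q*np.pi/2
    if .9<yw<1.6: break
ex=np.array([np.cos(yw),np.sin(yw)])
o=np.array([cx,cy])-ex*(.140-.1025)
print("yaw",yw,"origin",o)
C=np.array([[np.cos(yw),-np.sin(yw)],[np.sin(yw),np.cos(yw)]])
np.savez("case.npz",yaw=yw,o=o,C=C)
def tocase(P): return np.c_[(P[:,:2]-o)@C,P[:,2]]
Q=tocase(A[box]); 
def rep(nm,m): print(nm,m.sum(),np.median(Q[m],0).round(4) if m.sum() else'',Q[m].min(0).round(3) if m.sum() else'',Q[m].max(0).round(3) if m.sum() else'')
x,y,z=Q.T
for sy in(1,-1): rep("bolt%d"%sy,(x<-.07)&(x>-.13)&(abs(y-sy*.11)<.04)&(z>.065)&(z<.1))
rep("handle",(abs(x+.025)<.03)&(z>.125)&(z<.16))
m=(z>.015)&((x<-.16))&(x>-.3)&(abs(y)<.25)
for P in Q[m][::40]: print(P.round(3),end=" ")
im=cv2.imread("pics/side0.png");Dq=tocase(D).reshape(400,640,3)
for v in(188,192,196,200,204): print([(u,Dq[v,u].round(3).tolist(),im[v,u].tolist()) for u in(322,328,334,340,346,352)])
E
python3 m.py
```

```text
((0.6258689761161804, 0.07889602333307266), (0.21171730756759644, 0.3039964437484741), 82.24513244628906)
yaw 1.4354483549265624 origin [0.62080891 0.04173898]
bolt1 69 [-0.1029  0.1067  0.091 ] [-0.109  0.102  0.066] [-0.093  0.117  0.097]
bolt-1 0   
handle 506 [-0.023   0.0003  0.1396] [-0.033 -0.052  0.125] [-0.015  0.053  0.148]
[-0.198  0.127  0.046] [-0.189  0.106  0.048] [-0.208  0.109  0.052] [-0.198  0.096  0.046] [-0.223  0.106  0.049] [-0.209  0.086  0.049] [-0.205  0.092  0.02 ] [-0.179  0.016  0.017] [-0.19   0.011  0.018] [-0.178 -0.008  0.019] [-0.205  0.009  0.016] [-0.198 -0.006  0.017] [-0.189 -0.021  0.017] [-0.179 -0.038  0.016] [-0.208 -0.025  0.018] [-0.195 -0.104  0.066] [-0.211 -0.099  0.066] [-0.214 -0.102  0.065] [-0.22  -0.102  0.065] [-0.19  -0.134  0.064] [-0.199 -0.134  0.068] [-0.21  -0.127  0.062] [-0.221 -0.123  0.063] [-0.228 -0.109  0.038] [-0.226 -0.128  0.058] [-0.216 -0.139  0.049] [-0.223 -0.137  0.039] [-0.215 -0.138  0.065] [-0.212 -0.111  0.065] [-0.203 -0.096  0.065] [-0.187 -0.129  0.058] [-0.203 -0.094  0.037] [-0.211  0.102  0.049] [-0.2
[... 694 characters left out ...]
.044, 0.108], [90, 94, 94]), (340, [0.003, 0.055, 0.106], [86, 89, 90]), (346, [-0.002, 0.066, 0.106], [85, 87, 88]), (352, [-0.005, 0.078, 0.106], [79, 104, 126])]
[(322, [0.034, 0.026, 0.107], [78, 100, 127]), (328, [0.028, 0.037, 0.106], [88, 92, 90]), (334, [0.023, 0.049, 0.106], [89, 91, 92]), (340, [0.018, 0.06, 0.105], [89, 92, 92]), (346, [0.015, 0.072, 0.106], [91, 93, 93]), (352, [0.01, 0.084, 0.106], [86, 108, 137])]
[(322, [0.048, 0.031, 0.106], [82, 102, 125]), (328, [0.044, 0.043, 0.107], [86, 90, 88]), (334, [0.039, 0.054, 0.106], [90, 94, 93]), (340, [0.037, 0.066, 0.107], [89, 92, 90]), (346, [0.033, 0.078, 0.107], [86, 89, 88]), (352, [0.028, 0.089, 0.107], [84, 105, 133])]
```

```bash
cat >> h.py <<'E'
import json,os
def case():
    c=np.load("case.npz");return float(c["yaw"]),c["o"],c["C"]
def w(p):
    yw,o,C=case();return np.r_[C@np.array(p[:2])+o,p[2]]
def go(p,yaw_y=None,s=None):
    "needed shift in tool units (current axes) to case point p; turn units so tool y has world azimuth yaw_y"
    s=s or readout.observe();M=R.from_rotvec(s["ee_rot"]).as_matrix()
    d=(w(p)-s["position"])
    print("world d mm",(d*1e3).round(1),"units now",(M.T@d/.04).round(2))
    if yaw_y is not None:
        a=(yaw_y-np.arctan2(M[1,1],M[0,1])+np.pi)%(2*np.pi)-np.pi
        t=-a/np.deg2rad(4) if M[2,2]<0 else a/np.deg2rad(4)
        M2=M@R.from_rotvec([0,0,-a]).as_matrix()
        Mm=M@R.from_rotvec([0,0,-a/2]).as_matrix()
        print("turn",round(t,2),"units mid",(Mm.T@d/.04).round(2),"units after turn",(M2.T@d/.04).round(2))
def log():
    s=st();open("log.jsonl","a").write(json.dumps({k:np.array(s[k]).tolist() for k in("joints","position","ee_rot")})+"\n");return s
E
python3 - <<'E'
from h import *
log();yw,o,C=case()
for p in [(-.101,.109,.06),(-.025,0,.12),(-.044,0,.05)]: print(w(p).round(3))
go((-.101,.109,.15),yw-np.pi/2)
# catch y
im=cv2.imread("pics/side0.png").astype(int);D=np.load("side0.npy")
i0=vision.get_image("side");cam=np.array(i0["position"])
g=((im.max(2)-im.min(2))<15)&(im.mean(2)>70)&(im.mean(2)<110)
g[:180]=0;g[215:]=0;g[:,:318]=0;g[:,:1]=0;g[:,360:]=0
v,u=np.nonzero(g);P=D[v,u];d=P-cam
co=np.r_[o,0];cc=np.c_[(cam-co)[None,:2]@C,cam[2]][0];dc=np.c_[d[:,:2]@C,d[:,2]]
t=(-.044-cc[0])/dc[:,0];Q=cc+t[:,None]*dc
print(len(Q),np.percentile(Q,[2,50,98],axis=0).round(3),u.min(),u.max(),v.min(),v.max())
E
```

```text
{'clock': 0.1, 'joints': [1.124, 0.435, 0.025, 1.574, -0.012, 1.134, -0.075], 'position': [0.21, -0.588, 0.226], 'ee_rot': [-3.094, -0.537, 0.001], 'force': [-0.243, 0.28, 0.495], 'width': 1.002}
[ 0.499 -0.044  0.06 ]
[0.617 0.017 0.12 ]
[ 0.615 -0.002  0.05 ]
world d mm [288.8 544.4 -76. ] units now [ 11.38 -10.38   1.91]
turn -15.64 units mid [15.12 -2.96  1.91] units after turn [14.46  5.32  1.91]
504 [[nan nan nan]
 [nan nan nan]
 [nan nan nan]] 318 359 186 213<stdin>:12: RuntimeWarning: divide by zero encountered in divide
<stdin>:12: RuntimeWarning: invalid value encountered in multiply
```

```bash
python3 -m creep '[[0.3,-0.3,-0.5,-1,1]]'; python3 -c "
from h import *
log()"
```

```text
clock: 0.28
position: [0.2166, -0.5726, 0.2449]
ee_rot: [-3.071, -0.643, 0.003]
force: [0.0, -1.0, -0.3]
width: 1.002
gripper_force: 0.0
{'clock': 0.275, 'joints': [1.116, 0.403, 0.007, 1.576, -0.002, 1.166, -0.034], 'position': [0.217, -0.573, 0.245], 'ee_rot': [-3.071, -0.643, 0.003], 'force': [0.02, -1.036, -0.271], 'width': 1.002}
```

```bash
python3 -m creep '[[1,-0.2,0,-1,1],[1,-0.2,0,-1,1],[1,-0.2,0,-1,1],[1,-0.2,0,-1,1],[1,-0.2,0,-1,1],[1,-0.2,0,-1,1]]' >/dev/null; python3 -c "
from h import *
log()"
python3 -m creep '[[1,-0.2,0,-1,0.8],[1,-0.2,0,-1,0.8],[1,-0.2,0,-1,0.6],[1,-0.2,0,-1,0.6],[1,-0.2,0,-1,0.6],[1,-0.2,0,-1,0.6]]' >/dev/null
python3 - <<'E'
from h import *
log();yw,o,C=case();go((-.101,.109,.13),yw-np.pi/2)
im=cv2.imread("pics/side0.png").astype(int);D=np.load("side0.npy")
i0=vision.get_image("side");cam=np.array(i0["position"])
g=((im.max(2)-im.min(2))<15)&(im.mean(2)>70)&(im.mean(2)<110)
g[:180]=0;g[215:]=0;g[:,:318]=0;g[:,360:]=0
g&=(D[...,2]>.09)&(D[...,2]<.12)
v,u=np.nonzero(g);P=D[v,u];d=P-cam
cc=np.r_[(cam[:2]-o)@C,cam[2]];dc=np.c_[d[:,:2]@C,d[:,2]]
t=(-.044-cc[0])/dc[:,0];Q=cc+t[:,None]*dc
print(len(Q),np.percentile(Q,[2,50,98],axis=0).round(3),u.min(),u.max(),v.min(),v.max())
E
```

```text
{'clock': 1.025, 'joints': [0.83, 0.322, -0.168, 1.697, 0.059, 1.128, -0.091], 'position': [0.39, -0.4, 0.247], 'ee_rot': [-2.872, -1.273, 0.0], 'force': [0.798, 0.273, 0.992], 'width': 1.0}
{'clock': 1.775, 'joints': [0.539, 0.255, -0.365, 1.802, 0.101, 1.102, -0.178], 'position': [0.477, -0.173, 0.247], 'ee_rot': [-2.544, -1.843, 0.0], 'force': [0.953, 1.104, 0.176], 'width': 0.602}
world d mm [  22.2  129.4 -116.6] units now [ 3.25 -0.48  2.91]
turn -2.61 units mid [ 3.28 -0.18  2.91] units after turn [3.28 0.11 2.91]
501 [[-0.044  0.006  0.044]
 [-0.044  0.03   0.07 ]
 [-0.044  0.063  0.099]] 318 359 186 213
```

```bash
python3 -m creep '[[0.8,-0.05,0.3,-0.7,0.6],[0.8,-0.05,0.3,-0.7,0.6],[0.8,-0.05,0.3,-0.7,0.6],[0.8,-0.05,0.3,-0.5,0.6],[0,0,0,0,0.6]]' >/dev/null
python3 - <<'E'
from h import *
log();yw,o,C=case();go((-.101,.109,.06),yw-np.pi/2)
im=vision.get_image("wrist");cv2.imwrite("pics/w1.png",im["pixels"])
P=cloud(im).reshape(-1,3);Q=np.c_[(P[:,:2]-o)@C,P[:,2]]
m=(abs(Q[:,0]+.1)<.03)&(abs(Q[:,1]-.11)<.04)&(Q[:,2]>.062)&(Q[:,2]<.098)
print(m.sum(),np.median(Q[m],0),Q[m].min(0),Q[m].max(0))
E
```

```text
{'clock': 2.45, 'joints': [0.35, 0.307, -0.457, 1.876, 0.158, 0.996, -0.308], 'position': [0.5, -0.046, 0.198], 'ee_rot': [-2.363, -2.067, 0.001], 'force': [0.431, -0.604, 0.176], 'width': 0.601}
world d mm [  -0.5    2.2 -137.9] units now [ 0.05 -0.01  3.45]
turn 0.03 units mid [ 0.05 -0.01  3.45] units after turn [ 0.05 -0.01  3.45]
240 [-0.09719178  0.11086162  0.09403339] [-0.10654807  0.10451266  0.06262602] [-0.09318985  0.11795183  0.09659415]
```

View pics/w1.png

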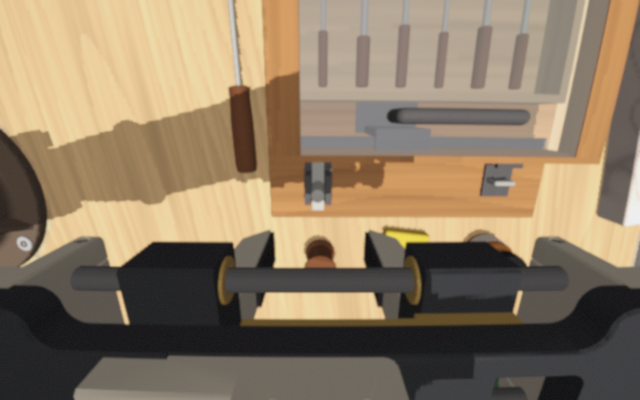

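The wrist view shows the knob at (318,183) between the finger lines, the padlock loop at (497,180), and the catch plate under the panel at (390,120). Knob x/y agrees within 2 mm, so I'll grip it.

```bash
python3 -m creep '[[0.04,-0.03,0.8,0,0.5],[0,0,0.8,0,0.5],[0,0,0.8,0,0.5],[0,0,0.5,0,0.5],[0,0,0.47,0,0.4],[0,0,0,0,0],[0,0,0,0,0],[0,0,0,0,0]]' 25; python3 -m creep '[[0,0,0,0,0],[-0.15,0,0,0,0],[-0.15,0,0,0,0],[-0.15,0,0,0,0],[-0.15,0,0,0,0],[0,0,0,0,0]]'
python3 - <<'E'
from h import *
log();go((-.122,.111,.06))
E
```

```text
clock: 3.5
position: [0.4976, -0.047, 0.0645]
ee_rot: [-2.369, -2.062, 0.004]
force: [-4.1, -0.2, 7.2]
width: 0.148
gripper_force: 25.0
clock: 4.25
position: [0.4947, -0.0687, 0.0645]
ee_rot: [-2.366, -2.063, 0.0]
force: [-5.3, 7.7, 4.0]
width: 0.148
gripper_force: 25.0
{'clock': 4.25, 'joints': [0.335, 0.478, -0.399, 2.025, 0.28, 0.693, -0.378], 'position': [0.495, -0.069, 0.065], 'ee_rot': [-2.366, -2.063, 0.0], 'force': [-5.258, 7.725, 4.039], 'width': 0.148}
world d mm [-0.4  4.6 -4.5] units now [ 0.11 -0.02  0.11]
```

```bash
python3 -m creep '[[-0.1,0,0,0,0],[0,0,0,0,0]]'; python3 -m creep '[[0.1,0,0,0,0],[0,0,0,0,0.5],[0,0,0,0,0.5],[0,0,-1,0,0.6],[0,0,-1,0,0.6],[0,0,-1,0,0.6],[0,0,0,0,0.6]]'
python3 - <<'E'
from h import *
log();yw,o,C=case();go((-.025,0,.17),yw+np.pi)
go((-.025,0,.17),yw)
im=vision.get_image("wrist")
P=cloud(im).reshape(-1,3);Q=np.c_[(P[:,:2]-o)@C,P[:,2]]
m=(abs(Q[:,0]+.1)<.04)&(abs(Q[:,1]-.11)<.04)&(Q[:,2]>.065)&(Q[:,2]<.098)
print(m.sum(),np.median(Q[m],0),Q[m].min(0),Q[m].max(0))
m=(abs(Q[:,0]+.025)<.04)&(Q[:,2]>.13)&(Q[:,2]<.16)
print(m.sum(),np.median(Q[m],0),Q[m].min(0),Q[m].max(0))
E
```

```text
clock: 4.5
position: [0.4947, -0.0692, 0.0645]
ee_rot: [-2.362, -2.065, -0.005]
force: [-4.5, 18.6, 1.3]
width: 0.143
gripper_force: 25.0
clock: 5.38
position: [0.4983, -0.071, 0.1873]
ee_rot: [2.366, 2.058, 0.007]
force: [0.0, 1.0, 0.0]
width: 0.598
gripper_force: 0.0
{'clock': 5.375, 'joints': [0.399, 0.316, -0.458, 1.893, 0.17, 0.963, -0.275], 'position': [0.498, -0.071, 0.187], 'ee_rot': [2.366, 2.058, 0.007], 'force': [0.047, 1.023, 0.011], 'width': 0.598}
world d mm [119.2  87.9 -17.3] units now [2.59 2.64 0.45]
turn 22.45 units mid [3.7  0.04 0.45] units after turn [ 2.65 -2.58  0.45]
world d mm [119.2  87.9 -17.3] units now [2.59 2.64 0.45]
turn -22.55 units mid [-0.04  3.7   0.45] units after turn [-2.65  2.58  0.45]
250 [-0.11878104  0.11073148  0.09414245] [-0.12818007  0.10467779  0.065765  ] [-0.11492009  0.11808444  0.09642914]
2681 [-0.02615341  0.00449531  0.14296794] [-0.03169952 -0.04759169  0.13006968] [-0.0191086   0.05274547  0.14621622]
```

```bash
python3 -m creep '[[0.18,0,0,1,0.6],[0.18,0,0,1,0.6],[0.18,0,0,1,0.6],[0.18,0,0,1,0.6],[0.18,0,0,1,0.6],[0.18,0,0,1,0.6],[0.18,0,0,1,0.6],[0.18,0,0,1,0.6],[0.18,0,0,1,0.6],[0.18,0,0,1,0.6],[0.18,0,0,1,0.6],[0.18,0,0,1,0.6]]'>/dev/null;python3 -m creep '[[0.18,0,0,1,0.6],[0.18,0,0,1,0.6],[0.18,0,0,1,0.6],[0.18,0,0,1,0.6],[0.18,0,0,1,0.6],[0.18,0,0,1,0.6],[0.18,0,0,1,0.6],[0.18,0,0,1,0.6],[0.18,0,0,1,0.6],[0.18,0,0,1,0.6],[0.18,0,0,0.4,0.6],[0,0,0,0,0.6]]'
python3 - <<'E'
from h import *
log();yw,o,C=case();go((-.026,0.002,.119),yw+np.pi)
E
```

```text
clock: 8.43
position: [0.6128, 0.0208, 0.1831]
ee_rot: [3.134, -0.205, -0.001]
force: [-0.6, 0.2, -0.7]
width: 0.599
gripper_force: 0.0
{'clock': 8.425, 'joints': [-0.034, 0.459, -0.125, 1.649, 0.065, 1.038, -1.881], 'position': [0.613, 0.021, 0.183], 'ee_rot': [3.134, -0.205, -0.001], 'force': [-0.611, 0.176, -0.745], 'width': 0.599}
world d mm [  2.5  -4.5 -64.1] units now [0.08 0.1  1.6 ]
turn 0.07 units mid [0.08 0.1  1.6 ] units after turn [0.08 0.1  1.6 ]
```

```bash
python3 -m creep '[[0.08,0.1,0.6,0,0.6],[0,0,0.6,0,0.6],[0,0,0.4,0,0.6],[0,0,0,0,0],[0,0,0,0,0],[0,0,0,0,0],[0,0,0,0,0]]' 25; python3 -m creep '[[0,-0.07,-0.14,0,0],[0,-0.07,-0.14,0,0],[0,-0.08,-0.13,0,0],[0,-0.08,-0.13,0,0],[0,-0.09,-0.13,0,0],[0,-0.09,-0.13,0,0],[0,0,0,0,0]]'; python3 -m creep '[[0,-0.08,-0.11,0,0],[0,0,0,0,0]]'
python3 - <<'E'
from h import *
log()
E
```

```text
clock: 9.3
position: [0.6157, 0.0167, 0.1206]
ee_rot: [-3.135, 0.206, -0.002]
force: [1.0, -0.6, -0.0]
width: 0.214
gripper_force: 0.0
clock: 10.18
position: [0.6174, 0.033, 0.1525]
ee_rot: [3.131, -0.208, -0.001]
force: [-2.9, -8.6, 2.3]
width: 0.121
gripper_force: 25.0
clock: 10.42
position: [0.6178, 0.0358, 0.1568]
ee_rot: [3.131, -0.209, -0.001]
force: [-2.6, -9.0, 0.9]
width: 0.124
gripper_force: 25.0
{'clock': 10.425, 'joints': [-0.062, 0.493, -0.123, 1.664, 0.074, 0.991, -1.915], 'position': [0.618, 0.036, 0.157], 'ee_rot': [3.131, -0.209, -0.001], 'force': [-2.628, -9.037, 0.871], 'width': 0.124}
```

```bash
python3 -m creep '[[0,-0.08,-0.11,0,0],[0,-0.06,-0.08,0,0],[0,0,0,0,0]]'
python3 - <<'E'
from h import *
log()
yw,o,C=case();s=readout.observe();p=np.array(s["position"]);q=np.r_[(p[:2]-o)@C,p[2]+.019];print(q, np.arctan2(q[2]-.065,.140-q[0])-np.arctan2(.073,.165))
im=vision.get_image("side");cv2.imwrite("pics/s2.png",im["pixels"][120:320,180:460].repeat(2,0).repeat(2,1))
E
```

```text
clock: 10.8
position: [0.6185, 0.0412, 0.1643]
ee_rot: [3.131, -0.209, -0.002]
force: [-1.9, -10.0, 0.2]
width: 0.118
gripper_force: 25.0
{'clock': 10.8, 'joints': [-0.07, 0.488, -0.124, 1.653, 0.073, 1.008, -1.922], 'position': [0.619, 0.041, 0.164], 'ee_rot': [3.131, -0.209, -0.002], 'force': [-1.922, -9.989, 0.247], 'width': 0.118}
[-0.00079669  0.00220776  0.18326706] 0.28211474669460707
```

View pics/s2.png

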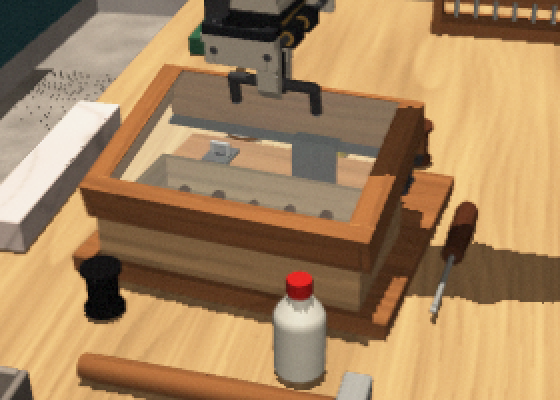

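The lid is held up at roughly 0.25 rad, and the catch plate shows under its front at (318,155). I'll nudge it to feel for the catch.

```bash
python3 -m creep '[[0,0,-0.12,0,0],[0,0,0,0,0]]'; python3 -m creep '[[0,-0.03,-0.12,0,0],[0,0,0,0,0]]'
```

```text
clock: 11.1
position: [0.6176, 0.0416, 0.166]
ee_rot: [3.131, -0.209, -0.007]
force: [4.5, -7.3, -21.5]
width: 0.121
gripper_force: 25.0
clock: 11.35
position: [0.616, 0.0419, 0.1691]
ee_rot: [3.129, -0.209, -0.013]
force: [2.4, -10.3, -29.7]
width: 0.121
gripper_force: 25.0
```

```bash
python3 -m creep '[[0,0.03,0.2,0,0],[0,0,0,0,0.5],[0,0,0,0,0.5],[0,0,-1,0,0.5],[0,0,-1,0,0.5],[0,0,-1,0,0.5],[0,0,0,0,0.3]]' 25
cat > kin.py <<'E'
from h import *
import itertools
from scipy.optimize import least_squares
L=[json.loads(l) for l in open("log.jsonl")]
q=np.array([l["joints"] for l in L]);p=np.array([l["position"] for l in L]);Mt=R.from_rotvec([l["ee_rot"] for l in L])
def chain(q,sg):
    return [R.from_euler("zyzyzyz"[i],sg[i]*q[:,i]) for i in range(7)]
def fk(x,q,sg):
    A=R.from_rotvec(x[:3]);B=R.from_rotvec(x[3:6]);r=A;pos=np.tile([0,0,x[6]],(len(q),1)).astype(float)
    c=chain(q,sg);offs={1:(x[7],x[8]),3:(x[9],x[10]),5:(x[11],x[12])}
    for i in range(7):
        r=r*c[i]
        if i in (2,4,6):
            a,b=offs[i-1]; pos=pos+r.apply([a if i!=6 else 0,0,b])
            if i==6: pass
        if i==5: pos=pos+r.apply([x[11],0,0])
    return pos,r*B
def fit(verbose=False):
    best=None
    for sg in itertools.product([1,-1],repeat=7):
        if sg[1]<0: continue
        for b in ([0,0,0],[0,0,np.pi/2],[0,0,3.14],[0,0,-1.57]):
            def f(x):
                c=chain(q,sg);r=R.from_rotvec(x[:3])
                for ci in c:r=r*ci
                return (Mt.inv()*(r*R.from_rotvec(x[3:6]))).as_rotvec().ravel()
            s=least_squares(f,[0,0,b[2],0,0,0],max_nfev=30)
            if best is None or s.cost<best[0]-1e-9: best=(s.cost,sg,s.x)
    return best
if __name__=="__main__":
    c,sg,x=fit();print("rot",c,sg,x.round(3))
    def g(y):
        P,r=fk(np.r_[x,y],q,sg);return (P-p).ravel()
    s=least_squares(g,[.3,0,.4,0,.4,0,.3]);print("pos rms",np.sqrt((s.fun**2).mean()),s.x.round(3))
    np.savez("kin.npz",sg=sg,x=np.r_[x,s.x])
E
python3 -c "
from h import *
log()"; python3 kin.py
```

```text
clock: 12.22
position: [0.6212, 0.0461, 0.2901]
ee_rot: [-3.132, 0.203, -0.012]
force: [1.0, 0.0, -0.0]
width: 0.433
gripper_force: 0.0
{'clock': 12.225, 'joints': [-0.073, 0.392, -0.126, 1.482, 0.05, 1.263, -1.904], 'position': [0.621, 0.046, 0.29], 'ee_rot': [-3.132, 0.203, -0.012], 'force': [1.008, 0.012, -0.025], 'width': 0.433}
rot 1.9422966097265054e-19 (-1, 1, -1, 1, -1, 1, -1) [-0.     0.    -0.    -0.     0.     1.571]
pos rms 0.022130815025885344 [ 2.627 -0.014  0.807  0.031  0.44   0.083  2.928]
```

```bash
cat > k2.py <<'E'
from kin import *
sg=(-1,1,-1,1,-1,1,-1)
def frames(q):
    r=R.identity(len(q));F=[r]
    for i,c in enumerate(chain(q,sg)): r=r*c;F.append(r)
    return F
def solve(terms,lam=1e-4):
    F=frames(q);A=np.stack([F[i].apply(np.eye(3)["xyz".index(a)]) for i,a in terms],-1).reshape(-1,len(terms))
    n=len(terms);y=np.linalg.lstsq(np.vstack([A,lam*np.eye(n)]),np.r_[p.ravel(),np.zeros(n)],rcond=None)[0]
    return y,np.sqrt(((A@y-p.ravel())**2).mean())
if __name__=="__main__":
    T1=[(0,'z'),(2,'z'),(4,'z'),(6,'z')]
    for ex in([],[(4,'x')],[(2,'x'),(4,'x')],[(6,'x')],[(1,'x'),(6,'x')],[(2,'x'),(4,'x'),(6,'x')],[(0,'x'),(0,'y')],[(2,'y'),(4,'y'),(6,'y')],[(1,'x'),(2,'x'),(3,'x'),(4,'x'),(5,'x'),(6,'x')],[(1,'y'),(2,'y'),(3,'y'),(4,'y'),(5,'y'),(6,'y')]):
        y,e=solve(T1+ex);print(ex,y.round(3),round(e,4))
E
python3 k2.py
```

```text
[] [2.922 0.762 0.331 3.257] 0.0242
[(4, 'x')] [ 2.941  0.757  0.33   3.278 -0.006] 0.0242
[(2, 'x'), (4, 'x')] [2.162 0.607 0.31  2.316 0.094 0.015] 0.0223
[(6, 'x')] [2.8   0.803 0.438 3.12  0.109] 0.0223
[(1, 'x'), (6, 'x')] [2.057 0.595 0.43  2.19  0.109 0.13 ] 0.0194
[(2, 'x'), (4, 'x'), (6, 'x')] [ 2.11   0.634  0.417  2.254  0.093 -0.006  0.113] 0.0201
[(0, 'x'), (0, 'y')] [ 2.836  0.65   0.394  3.038 -0.022 -0.037] 0.0108
[(2, 'y'), (4, 'y'), (6, 'y')] [ 0.272  0.558  0.428  0.37  -0.036 -0.017 -0.   ] 0.0
[(1, 'x'), (2, 'x'), (3, 'x'), (4, 'x'), (5, 'x'), (6, 'x')] [ 0.172  0.694  0.282  0.279 -1.745  1.627 -1.5   -1.29   1.426 -1.76 ] 0.016
[(1, 'y'), (2, 'y'), (3, 'y'), (4, 'y'), (5, 'y'), (6, 'y')] [ 0.272  0.558  0.428  0.37  -0.018 -0.018 -0.008 -0.008 -0.    -0.   ] 0.0
```

```bash
cat > ik.py <<'E'
from k2 import *
T=[(0,'z'),(2,'z'),(4,'z'),(6,'z'),(2,'y'),(4,'y'),(6,'y')]
Y=solve(T)[0]
lo=np.array([-2.62,-.44,-1.27,.08,-1.32,.12,-2.74]);hi=np.array([2.62,2.09,1.32,2.57,4.46,2,2.74])
def FK(q):
    F=frames(np.array([q]));pp=sum(F[i].apply(np.eye(3)["xyz".index(a)])*y for (i,a),y in zip(T,Y))[0]
    return pp,(F[7]*R.from_rotvec([0,0,np.pi/2]))[0]
def IK(pt,rt,q0,reg=.003):
    f=lambda q:np.r_[(FK(q)[0]-pt)*5,(rt.inv()*FK(q)[1]).as_rotvec(),reg*(q-q0)]
    s=least_squares(f,np.clip(q0,lo+1e-3,hi-1e-3),bounds=(lo,hi),max_nfev=60);return s.x,np.abs(s.fun[:6]).max()
def tilt(ang,flip=1):
    "tool tilted by ang from vertical towards case +x; tool y along -flip*case y"
    yw,o,C=case();cx=np.r_[C[:,0],0];cy=np.r_[C[:,1],0];ez=np.array([0,0,1.])
    z=np.sin(ang)*cx-np.cos(ang)*ez;y=-flip*cy;return R.from_matrix(np.c_[np.cross(y,z),y,z])
E
python3 - <<'E'
from ik import *
print(Y.round(3))
np.random.seed(0)
yw,o,C=case()
for fl in(1,-1):
  for ang in(.8,):
    q0=np.array(readout.observe()["joints"]);sol=[]
    for k in range(12):
        qs=q0 if k==0 else np.random.uniform(lo,hi)
        x,e=IK(w((-.05,.034,.045)),tilt(ang,fl),qs)
        if e<.01: sol.append(x)
    for x in sol[:6]: print(fl,"case",x.round(2))
  # az82 tilted
  for pt in([.07,.55,.5],[-.05,-.45,.5]):
    for k in range(6):
        x,e=IK(np.array(pt),tilt(.8,fl),np.random.uniform(lo,hi))
        if e<.01: print(fl,pt,x.round(2))
E
```

```text
[ 0.272  0.558  0.428  0.37  -0.036 -0.017 -0.   ]
1 case [ 1.07  1.17 -1.21  1.78  0.34  0.79 -0.17]
1 case [ 0.9   0.95 -0.83  1.79 -0.22  0.75  0.32]
1 case [ 0.98  1.03 -0.99  1.79  0.02  0.74  0.11]
1 case [ 0.63  0.81 -0.39  1.82 -0.69  0.86  0.73]
1 case [ 1.09  1.22 -1.27  1.78  0.43  0.82 -0.25]
1 case [ 1.09  1.22 -1.27  1.78  0.43  0.82 -0.25]
-1 case [ 0.43  0.77 -0.09  1.84 -0.9   0.99 -2.23]
-1 case [ 0.04  0.83  0.5   1.87 -1.2   1.3  -1.99]
-1 case [ 0.4   0.77 -0.05  1.84 -0.92  1.   -2.21]
-1 [0.07, 0.55, 0.5] [-1.97 -0.29  0.23  1.97  0.42  0.72  1.07]
-1 [0.07, 0.55, 0.5] [-0.86 -0.25 -0.55  1.92 -0.19  0.64  1.65]
```

```bash
python3 -m creep '[[-0.6,-0.6,-0.6,-1,0],[-0.6,-0.7,-0.6,-1,0],[-0.6,-0.7,-0.4,-1,0],[-0.5,-0.8,-0.4,-1,0],[-0.45,-0.8,-0.4,-1,0],[-0.4,-0.8,-0.4,-1,0],[-0.3,-0.85,-0.4,-1,0],[-0.3,-0.85,-0.4,-1,0],[-0.2,-0.9,-0.4,-1,0],[-0.2,-0.9,-0.4,-1,0],[-0.1,-0.9,-0.4,-1,0],[-0.1,-0.9,-0.4,-1,0]]' 25;python3 -c "
from h import *
log()"; python3 -m creep '[[0,-0.9,-0.4,-1,0],[0.1,-0.9,-0.4,-1,0],[0.1,-0.9,-0.4,-1,0],[0.2,-0.9,-0.4,-1,0],[0.3,-0.85,-0.4,-1,0],[0.3,-0.85,-0.4,-1,0],[0.4,-0.8,-0.4,-1,0],[0.4,-0.8,-0.4,-1,0],[0.5,-0.75,-0.3,-1,0],[0.5,-0.7,-0.3,-0.5,0]]';python3 -c "
from h import *
log()"
```

```text
clock: 13.72
position: [0.3445, 0.3858, 0.4938]
ee_rot: [2.945, 1.093, -0.0]
force: [0.0, 0.6, 0.5]
width: 0.005
gripper_force: 0.0
{'clock': 13.725, 'joints': [-0.568, 0.2, -0.485, 1.283, 0.093, 1.681, -1.895], 'position': [0.344, 0.386, 0.494], 'ee_rot': [2.945, 1.093, -0.0], 'force': [0.008, 0.559, 0.52], 'width': 0.005}
clock: 14.98
position: [0.1548, 0.6171, 0.5812]
ee_rot: [-2.531, -1.859, 0.007]
force: [0.0, -0.3, 0.2]
width: 0.0
gripper_force: 0.0
{'clock': 14.975, 'joints': [-1.53, 0.459, 0.291, 0.697, -0.144, 2.002, -1.632], 'position': [0.155, 0.617, 0.581], 'ee_rot': [-2.531, -1.859, 0.007], 'force': [0.037, -0.295, 0.227], 'width': 0.0}
```

```bash
python3 -m creep '[[0,0,-1,0,0],[0,0,-1,0,0],[0,0,-1,0,0]]' ;python3 -c "
from h import *
s=log();print(R.from_rotvec(s['ee_rot']).as_matrix()[:,2].round(3))"; python3 -m creep '[[1,0,0,0,0],[1,0,0,0,0],[1,0,0,0,0]]';python3 -c "
from h import *
s=log();print(R.from_rotvec(s['ee_rot']).as_matrix()[:,2].round(3))"
```

```text
clock: 15.35
position: [0.149, 0.5865, 0.6368]
ee_rot: [-2.484, -1.822, -0.095]
force: [-0.8, 0.1, 0.3]
width: 0.005
gripper_force: 0.0
{'clock': 15.35, 'joints': [-1.565, 0.366, 0.324, 0.701, -0.138, 2.002, -1.635], 'position': [0.149, 0.586, 0.637], 'ee_rot': [-2.484, -1.822, -0.095], 'force': [-0.76, 0.148, 0.338], 'width': 0.005}
[ 0.015  0.084 -0.996]
clock: 15.72
position: [0.1803, 0.6825, 0.6104]
ee_rot: [-2.458, -1.802, -0.153]
force: [-0.6, 0.0, -0.2]
width: 0.005
gripper_force: 0.0
{'clock': 15.725, 'joints': [-1.478, 0.557, 0.313, 0.461, -0.202, 2.002, -1.625], 'position': [0.18, 0.682, 0.61], 'ee_rot': [-2.458, -1.802, -0.153], 'force': [-0.636, 0.013, -0.182], 'width': 0.005}
[ 0.027  0.132 -0.991]
```

```bash
python3 -m creep '[[0.3,0,-1,0,0],[0.3,0,-1,0,0],[0.3,0,-1,0,0],[0.3,0,-1,0,0],[0.3,0,-1,0,0],[0.3,0,-1,0,0],[0.3,0,-1,0,0],[0.3,0,-1,0,0]]' ;python3 -c "
from h import *
s=log();print(R.from_rotvec(s['ee_rot']).as_matrix().round(3))"
```

```text
clock: 16.73
position: [0.1671, 0.6134, 0.7553]
ee_rot: [-2.319, -1.7, -0.411]
force: [0.4, 0.5, -0.3]
width: 0.005
gripper_force: 0.0
{'clock': 16.725, 'joints': [-1.538, 0.374, 0.404, 0.412, -0.217, 2.002, -1.62], 'position': [0.167, 0.613, 0.755], 'ee_rot': [-2.319, -1.7, -0.411], 'force': [0.449, 0.497, -0.279], 'width': 0.005}
[[ 0.285  0.955  0.085]
 [ 0.888 -0.296  0.351]
 [ 0.361 -0.024 -0.932]]
```

```bash
python3 -m creep '[[0.5,0,-1,0.2,0],[0.5,0,-1,0.2,0],[0.5,0,-1,0.2,0],[0.5,0,-1,0.2,0],[0.5,0,-1,0.2,0],[0.6,0,-1,0.2,0],[0.6,0,-1,0.2,0],[0.6,0,-1,0.2,0],[0.6,0,-1,0.2,0],[0.6,0,-1,0.2,0],[0.6,0,-1,0,0]]' ;python3 -c "
from h import *
s=log();print(R.from_rotvec(s['ee_rot']).as_matrix().round(3))"
```

```text
clock: 18.1
position: [0.1664, 0.5052, 0.9363]
ee_rot: [-2.159, -1.358, -0.711]
force: [0.5, 0.4, -1.1]
width: 0.004
gripper_force: 0.0
{'clock': 18.1, 'joints': [-1.575, 0.206, 0.611, 0.224, -0.347, 2.002, -1.734], 'position': [0.166, 0.505, 0.936], 'ee_rot': [-2.159, -1.358, -0.711], 'force': [0.465, 0.43, -1.062], 'width': 0.004}
[[ 0.37   0.914  0.169]
 [ 0.659 -0.386  0.645]
 [ 0.655 -0.127 -0.745]]
```

```bash
python3 -m creep '[[0.7,0,-1,-0.6,0],[0.7,0,-1,-0.7,0],[0.7,0,-1,-0.7,0],[0.7,0,-1,-0.7,0],[0.7,0,-1,0,0]]' ;cat > plan.py <<'E'
from ik import *
s=log();M=R.from_rotvec(s['ee_rot']);print(M.as_matrix().round(3));qn=np.array(s["joints"]);P0=np.array(s["position"])
print(Y.round(3),"fk err",(FK(qn)[0]-P0).round(4))
print("az",np.degrees(np.arctan2(M.as_matrix()[1,2],M.as_matrix()[0,2])),"tilt",np.degrees(np.arccos(-M.as_matrix()[2,2])))
tgt=w((-.17,.034,.25))
print("world d",(tgt-P0).round(3),"units",(M.inv().apply(tgt-P0)/.04).round(2))
for via in ([P0,[.45,.2,.65],tgt,w((-.05,.034,.04))],[P0,[.35,-.2,.6],tgt,w((-.05,.034,.04))]):
  x=qn
  for a,b in zip(via,via[1:]):
    for t in np.linspace(0,1,7)[1:]:
        x,e=IK(np.array(a)+t*(np.array(b)-a),M,x,.01)
    print(np.round(b,3),x.round(2),round(e,3))
E
python3 plan.py
```

```text
clock: 18.73
position: [0.1561, 0.4349, 1.0112]
ee_rot: [-1.934, -1.483, -0.934]
force: [0.3, 0.3, 0.5]
width: 0.004
gripper_force: 0.0
{'clock': 18.725, 'joints': [-1.646, 0.122, 0.794, 0.142, -0.447, 2.002, -1.543], 'position': [0.156, 0.435, 1.011], 'ee_rot': [-1.934, -1.483, -0.934], 'force': [0.268, 0.309, 0.477], 'width': 0.004}
[[ 0.16   0.966  0.205]
 [ 0.603 -0.26   0.754]
 [ 0.782  0.003 -0.624]]
[ 0.272  0.558  0.428  0.37  -0.036 -0.017 -0.   ] fk err [ 0. -0. -0.]
az 74.7781670849139 tilt 51.42347356868586
world d [ 0.408 -0.557 -0.761] units [-21.64  13.42   3.45]
[0.45 0.2  0.65] [-1.38 -0.44  0.9   1.58 -0.33  1.24 -0.67] 0.0
[ 0.564 -0.122  0.25 ] [-1.16 -0.44  1.32  2.18 -0.08  0.6  -0.16] 0.422
[ 0.58  -0.003  0.04 ] [-1.51 -0.44  1.32  2.51  0.99  0.27 -1.45] 0.699
[ 0.35 -0.2   0.6 ] [-0.86 -0.44  1.32  1.46 -0.4   1.78  0.03] 0.122
[ 0.564 -0.122  0.25 ] [-1.16 -0.44  1.32  2.18 -0.08  0.6  -0.16] 0.422
[ 0.58  -0.003  0.04 ] [-1.51 -0.44  1.32  2.51  0.99  0.27 -1.45] 0.699
```

```bash
cat > sim.py <<'E'
from ik import *
def step(x,pt,rt):
    for _ in range(3):
        pp,rr=FK(x);e=np.r_[pt-pp,(rt*rr.inv()).as_rotvec()]
        J=np.zeros((6,7));h=1e-5
        for i in range(7):
            y=x.copy();y[i]+=h;p2,r2=FK(y);J[:3,i]=(p2-pp)/h;J[3:,i]=(r2*rr.inv()).as_rotvec()/h
        free=np.ones(7,bool)
        for _ in range(4):
            Jf=J*free;dx=Jf.T@np.linalg.solve(Jf@Jf.T+1e-5*np.eye(6),e)
            bad=free&(((x+dx)<lo)|((x+dx)>hi))
            if not bad.any():break
            free&=~bad
        x=np.clip(x+dx,lo,hi)
    return x,np.abs(e).max()
def path(x,pts,rt,n=.04):
    emax=0
    for a,b in zip(pts,pts[1:]):
        a=np.array(a);b=np.array(b);k=max(1,int(np.ceil(np.linalg.norm(b-a)/n)))
        for t in np.arange(1,k+1)/k:
            x,e=step(x,a+t*(b-a),rt);emax=max(emax,e)
            if e>.02: return x,e
    return x,emax
E
python3 - <<'E'
from sim import *
i=[k for k,l in enumerate(L) if abs(l["position"][2]-.29)<.002][0]
for a,rows in((i,[[-0.6,-0.6,-0.6,-1],[-0.6,-0.7,-0.6,-1],[-0.6,-0.7,-0.4,-1],[-0.5,-0.8,-0.4,-1],[-0.45,-0.8,-0.4,-1],[-0.4,-0.8,-0.4,-1],[-0.3,-0.85,-0.4,-1],[-0.3,-0.85,-0.4,-1],[-0.2,-0.9,-0.4,-1],[-0.2,-0.9,-0.4,-1],[-0.1,-0.9,-0.4,-1],[-0.1,-0.9,-0.4,-1]]),(1,[[1,-0.2,0,-1]]*6)):
    x=q[a];P,M=FK(x)
    for r in rows:
        P=P+M.apply(np.array(r[:3])*.04);M=M*R.from_rotvec([0,0,np.radians(4*r[3])]);x,e=step(x,P,M)
    print(x.round(3),"real",q[a+1].round(3),P.round(3),p[a+1].round(3))
E
```

```text
[-0.568  0.197 -0.485  1.279  0.098  1.681 -1.896] real [-0.568  0.2   -0.485  1.283  0.093  1.681 -1.895] [0.346 0.385 0.497] [0.344 0.386 0.494]
[ 0.832  0.324 -0.167  1.698  0.057  1.129 -0.09 ] real [ 0.83   0.322 -0.168  1.697  0.059  1.128 -0.091] [ 0.388 -0.401  0.245] [ 0.39  -0.4    0.247]
```

```bash
cat > search.py <<'E'
from sim import *
import time
s=readout.observe();x0=np.array(s["joints"]);P0,M=FK(x0);rng=np.random.default_rng(1)
tgt=w((-.17,.034,.22));end=w((-.04,.034,.04));t0=time.time();res=[]
while time.time()-t0<240:
    n=rng.integers(1,3);vias=[]
    for _ in range(n):
        az=rng.uniform(-2.4,4.2);r=rng.uniform(.25,.75);vias.append(np.array([r*np.cos(az),r*np.sin(az),rng.uniform(.45,1.1)]))
    pts=[P0]+vias+[tgt,end]
    ok=all(np.linalg.norm(((1-t)*a+t*b)[:2])>.22 or ((1-t)*a+t*b)[2]>1.2 for a,b in zip(pts,pts[1:]) for t in np.linspace(0,1,9))
    len_=sum(np.linalg.norm(b-a) for a,b in zip(pts,pts[1:]))
    if not ok or len_>4: continue
    x,e=path(x0,pts,M,.08)
    if e<.02: res.append((len_,np.min(np.minimum(x-lo,hi-x)),[v.round(2).tolist() for v in vias],x.round(2).tolist()))
res.sort(key=lambda r:r[0]);print(len(res))
for r in res[:8]:print(r)
E
timeout 400 python3 search.py
```

```text
9
(np.float64(1.358765784479429), np.float64(0.10398100565706625), [[0.32, 0.28, 1.0]], [0.3, 0.8, 0.15, 1.94, -1.22, 1.1, 1.14])
(np.float64(1.4608030931828357), np.float64(0.024409214127180334), [[0.36, 0.31, 0.89], [0.25, 0.34, 0.87]], [0.16, 0.83, 0.35, 1.95, -1.3, 1.23, 1.19])
(np.float64(1.5174836213289673), np.float64(0.06502788762292311), [[0.59, 0.45, 0.81]], [0.23, 0.81, 0.24, 1.94, -1.25, 1.16, 1.16])
(np.float64(1.5821481631849925), np.float64(0.02134327401672298), [[0.45, 0.15, 0.84], [0.26, 0.2, 0.75]], [0.16, 0.83, 0.36, 1.95, -1.3, 1.23, 1.2])
(np.float64(1.5883404157296275), np.float64(0.01837794828647077), [[0.49, 0.25, 0.8], [0.25, 0.15, 0.75]], [0.15, 0.83, 0.36, 1.95, -1.3, 1.24, 1.2])
(np.float64(1.5890199293589486), np.float64(0.05985321621040107), [[0.45, 0.26, 0.96], [0.22, 0.15, 0.75]], [0.22, 0.81, 0.26, 1.94, -1.26, 1.17, 1.17])
(np.float64(1.7530452637270875), np.float64(0.057772568938848856), [[0.31, 0.24, 1.0], [0.42, 0.51, 0.49]], [0.22, 0.81, 0.26, 1.94, -1.26, 1.17, 1.17])
(np.float64(1.904255399820464), np.float64(0.0053254552542378875), [[0.49, 0.14, 0.8], [0.24, 0.43, 0.67]], [0.13, 0.84, 0.4, 1.95, -1.31, 1.26, 1.21])
```

Run:
```python
from sim import *
s=readout.observe();x=np.array(s["joints"]);P0,M=FK(x)
via=np.array([.32,.28,1.0]);tgt=w((-.17,.034,.20));yw,o,C=case()
pts=[P0,via,tgt,w((-.12,.034,.05)),w((-.03,.034,.04)),w((-.03,.034,.12)),w((.02,.034,.2)),w((.1,.034,.27))]
for a,b in zip(pts,pts[1:]):
    print("seg units",(M.inv().apply(b-a)/.04).round(2));k=int(np.ceil(np.linalg.norm(b-a)/.04));mx=0;tr=[]
    for t in np.arange(1,k+1)/k:
        y,e=step(x,a+t*(b-a),M);mx=np.maximum(mx,abs(y-x));x=y;tr.append(round(e,3))
    print(x.round(2),"max dq",mx.round(2),max(tr))
```

```text
seg units [-1.9   4.96 -1.91]
[-0.01  0.14 -0.33  0.2  -0.78  2.   -1.21] max dq [0.76 0.06 0.9  0.09 0.29 0.03 0.09] 0.017
seg units [-20.72   8.45   6.14]
[ 0.65  0.62 -0.07  1.72 -0.84  1.3   0.77] max dq [0.15 0.07 0.06 0.25 0.1  0.05 0.17] 0.007
seg units [-2.16 -0.17  3.31]
[ 0.61  0.81 -0.12  1.83 -0.94  1.04  0.98] max dq [0.01 0.06 0.02 0.04 0.03 0.07 0.05] 0.0
seg units [ 1.2  -0.29  1.9 ]
[ 0.52  0.8  -0.2   1.92 -1.05  0.9   1.  ] max dq [0.03 0.   0.03 0.03 0.04 0.05 0.01] 0.0
seg units [ 1.56  0.01 -1.25]
[ 0.51  0.67 -0.18  1.91 -1.    0.99  0.86] max dq [0.01 0.07 0.01 0.01 0.03 0.05 0.07] 0.0
seg units [ 2.34 -0.15 -0.28]
[ 0.43  0.53 -0.19  1.9  -1.    1.02  0.7 ] max dq [0.03 0.05 0.   0.01 0.   0.01 0.06] 0.0
seg units [ 2.61 -0.25  0.46]
[ 0.32  0.42 -0.22  1.88 -1.02  1.    0.51] max dq [0.04 0.04 0.01 0.01 0.01 0.01 0.07] 0.0
```

```bash
python3 -m creep '[[-0.1,0.25,-0.1,0,0],[-0.1,0.25,-0.1,0,0],[-0.1,0.25,-0.1,0,0],[-0.1,0.25,-0.1,0,0],[-0.1,0.25,-0.1,0,0],[-0.1,0.25,-0.1,0,0],[-0.1,0.25,-0.1,0,0],[-0.1,0.25,-0.1,0,0],[-0.1,0.25,-0.1,0,0],[-0.1,0.25,-0.1,0,0],[-0.1,0.25,-0.1,0,0],[-0.1,0.25,-0.1,0,0]]'>/dev/null
cat > chk.py <<'E'
from sim import *
import sys
s=log();x=np.array(s["joints"]);P0,M=FK(x);m=M.as_matrix()
print("y",m[:,1].round(3),"az",np.degrees(np.arctan2(m[1,2],m[0,2])).round(1),"tilt",np.degrees(np.arccos(-m[2,2])).round(1))
pts=[P0]+[np.array(eval(a)) for a in sys.argv[1:]]+[w((-.17,.034,.20)),w((-.03,.034,.04)),w((.1,.034,.27))]
for a,b in zip(pts,pts[1:]):
    k=int(np.ceil(np.linalg.norm(b-a)/.04));mx=0;tr=[0]
    for t in np.arange(1,k+1)/k:
        y,e=step(x,a+t*(b-a),M);mx=np.maximum(mx,abs(y-x));x=y;tr.append(round(e,3))
    print("seg units",(M.inv().apply(b-a)/.04).round(2),x.round(2),"max dq",np.round(mx,2),max(tr))
E
python3 chk.py "[.32,.28,1.0]"; python3 chk.py "[.32,.25,.9]"|tail -4
```

```text
{'clock': 20.225, 'joints': [-1.072, 0.063, 0.69, 0.276, -0.791, 2.002, -1.31], 'position': [0.252, 0.343, 1.002], 'ee_rot': [-1.937, -1.484, -0.932], 'force': [0.497, 0.626, 0.517], 'width': 0.003}
y [ 0.965 -0.262  0.003] az 74.7 tilt 51.3
seg units [-0.72  2.04 -0.79] [ 0.08  0.18 -0.92  0.21 -0.3   2.   -1.27] max dq [0.75 0.06 1.06 0.08 0.3  0.   0.04] 0.017
seg units [-20.69   8.47   6.22] [ 1.08  0.74 -0.76  1.68 -0.45  1.09  0.42] max dq [0.39 0.06 0.13 0.21 0.23 0.08 0.19] 0.004
seg units [-0.95 -0.47  5.21] [ 0.91  0.96 -0.78  1.89 -0.49  0.62  0.51] max dq [0.03 0.05 0.   0.05 0.01 0.08 0.02] 0
seg units [ 6.5  -0.4  -1.09] [ 0.79  0.57 -0.9   1.84 -0.63  0.77  0.19] max dq [0.02 0.06 0.02 0.03 0.03 0.03 0.06] 0
seg units [-3.12  2.23  0.21] [-1.52 -0.34  0.61  0.92 -0.16  1.67 -1.2 ] max dq [0.51 0.19 0.09 0.26 0.5  0.15 0.04] 0.013
seg units [-18.29   8.28   5.21] [-1.04 -0.43  1.29  2.17 -0.48  1.04  0.18] max dq [0.19 0.06 0.12 0.13 0.14 0.07 0.15] 0.165
seg units [-0.95 -0.47  5.21] [-1.12 -0.43  1.29  2.42 -0.6   0.75  0.3 ] max dq [0.04 0.   0.   0.05 0.02 0.07 0.03] 0.231
seg units [ 6.5  -0.4  -1.09] [-1.12 -0.43  1.29  2.31 -0.63  0.84  0.26] max dq [0.   0.   0.   0.05 0.02 0.05 0.03] 0.218
```

```bash
python3 -m creep '[[-0.06,0.17,-0.06,0,0],[-0.06,0.17,-0.06,0,0],[-0.06,0.17,-0.06,0,0],[-0.06,0.17,-0.06,0,0],[-0.06,0.17,-0.06,0,0],[-0.06,0.17,-0.06,0,0],[-0.06,0.17,-0.06,0,0],[-0.06,0.17,-0.06,0,0],[-0.06,0.17,-0.06,0,0],[-0.06,0.17,-0.06,0,0]]'>/dev/null; 
python3 chk.py "[.32,.28,1.0]"; python3 chk.py |tail -3
```

```text
{'clock': 21.475, 'joints': [-0.222, 0.126, -0.168, 0.245, -0.731, 2.003, -1.231], 'position': [0.306, 0.295, 0.993], 'ee_rot': [-1.934, -1.482, -0.938], 'force': [0.408, 0.497, 0.782], 'width': 0.003}
y [ 0.965 -0.262  0.005] az 74.6 tilt 51.6
seg units [-0.04  0.43 -0.32] [-0.15  0.13 -0.17  0.26 -0.78  2.   -1.19] max dq [0.07 0.   0.   0.02 0.05 0.   0.04] 0.009
seg units [-20.73   8.44   6.12] [ 0.5   0.62  0.16  1.73 -0.93  1.38  0.86] max dq [0.15 0.07 0.03 0.21 0.07 0.05 0.15] 0.001
seg units [-0.97 -0.47  5.2 ] [ 0.37  0.79  0.02  1.94 -1.18  1.02  1.1 ] max dq [0.02 0.04 0.03 0.05 0.05 0.06 0.05] 0
seg units [ 6.51 -0.4  -1.05] [ 0.13  0.4   0.02  1.9  -1.1   1.08  0.57] max dq [0.03 0.06 0.   0.03 0.02 0.01 0.09] 0
seg units [-20.77   8.86   5.8 ] [ 0.47  0.62  0.2   1.74 -0.95  1.4   0.87] max dq [0.2  0.11 0.04 0.3  0.08 0.1  0.19] 0.004
seg units [-0.97 -0.47  5.2 ] [ 0.34  0.8   0.07  1.94 -1.2   1.05  1.11] max dq [0.02 0.04 0.03 0.05 0.05 0.06 0.05] 0
seg units [ 6.51 -0.4  -1.05] [ 0.1   0.4   0.07  1.9  -1.11  1.09  0.58] max dq [0.04 0.06 0.   0.03 0.02 0.01 0.09] 0
```

```bash
python3 -m creep '[[-0.3,0.13,0.08,0,0],[-0.3,0.13,0.08,0,0],[-0.45,0.2,0.13,0,0],[-0.45,0.2,0.13,0,0],[-0.9,0.38,0.25,0,0],[-0.9,0.38,0.25,0,0],[-0.9,0.38,0.25,0,0],[-0.9,0.38,0.25,0,0],[-0.9,0.38,0.25,0,0],[-0.9,0.38,0.25,0,0],[-0.9,0.38,0.25,0,0],[-0.9,0.38,0.25,0,0]]'>/dev/null; 
python3 chk.py
```

```text
{'clock': 22.975, 'joints': [0.157, -0.109, 0.124, 1.528, -0.894, 1.673, -0.106], 'position': [0.414, 0.12, 0.66], 'ee_rot': [-1.934, -1.48, -0.939], 'force': [0.926, -0.449, -0.599], 'width': 0.006}
y [ 0.965 -0.263  0.005] az 74.5 tilt 51.6
seg units [-12.04   5.17   3.37] [ 0.43  0.62  0.27  1.74 -0.97  1.42  0.9 ] max dq [0.02 0.07 0.02 0.06 0.01 0.02 0.09] 0
seg units [-0.98 -0.48  5.2 ] [ 0.3   0.8   0.13  1.95 -1.23  1.08  1.14] max dq [0.02 0.04 0.03 0.05 0.05 0.06 0.05] 0
seg units [ 6.51 -0.4  -1.05] [ 0.05  0.4   0.14  1.91 -1.13  1.11  0.6 ] max dq [0.04 0.06 0.   0.02 0.02 0.01 0.09] 0
```

```bash
python3 -m creep '[[-1,0.43,0.28,0,0],[-1,0.43,0.28,0,0],[-1,0.43,0.28,0,0],[-1,0.43,0.28,0,0],[-1,0.43,0.28,0,0],[-1,0.43,0.28,0,0],[-1,0.43,0.28,0,0],[-1,0.43,0.28,0,0],[-1,0.43,0.28,0,0],[-1,0.43,0.28,0,0],[-1,0.43,0.28,0,0],[-1,0.43,0.28,0,0]]'>/dev/null; 
python3 chk.py
python3 - <<'E'
from h import *
im=vision.get_image("wrist");cv2.imwrite("pics/w3.png",im["pixels"]);yw,o,C=case()
for n in("scene","wrist"):
    im=vision.get_image(n);P=cloud(im).reshape(-1,3);Q=np.c_[(P[:,:2]-o)@C,P[:,2]]
    m=(abs(Q[:,1])<.1)&(Q[:,0]<-.03)&(Q[:,0]>-.09)&(Q[:,2]>.07)&(Q[:,2]<.17)
    if m.sum()>5: print(n,m.sum(),np.percentile(Q[m],[2,50,98],axis=0).round(3))
M=R.from_rotvec(readout.observe()["ee_rot"])
for p in [(-.115,.037,.06),(-.062,.037,.045),(-.044,.037,.033),(-.025,.037,.03)]:
    print(p,(M.inv().apply(w(p)-np.array(readout.observe()["position"]))/.04).round(2))
E
```

```text
{'clock': 24.475, 'joints': [0.425, 0.623, 0.27, 1.742, -0.972, 1.425, 0.895], 'position': [0.564, -0.122, 0.201], 'ee_rot': [-1.935, -1.48, -0.94], 'force': [0.236, 1.009, 0.38], 'width': -0.001}
y [ 0.964 -0.264  0.005] az 74.5 tilt 51.6
seg units [-0.03 -0.    0.01] [ 0.43  0.62  0.27  1.74 -0.97  1.42  0.9 ] max dq [0. 0. 0. 0. 0. 0. 0.] 0
seg units [-0.98 -0.48  5.2 ] [ 0.29  0.8   0.13  1.95 -1.23  1.08  1.14] max dq [0.02 0.04 0.03 0.05 0.05 0.06 0.05] 0
seg units [ 6.51 -0.4  -1.05] [ 0.05  0.4   0.14  1.91 -1.13  1.11  0.6 ] max dq [0.04 0.06 0.   0.02 0.02 0.01 0.09] 0
scene 2020 [[-0.068 -0.097  0.082]
 [-0.055 -0.005  0.13 ]
 [-0.031  0.097  0.153]]
wrist 11547 [[-0.067 -0.096  0.084]
 [-0.056  0.004  0.129]
 [-0.032  0.097  0.153]]
(-0.115, 0.037, 0.06) [-1.92 -0.24  3.23]
(-0.062, 0.037, 0.045) [-1.4  -0.41  4.5 ]
(-0.044, 0.037, 0.033) [-1.36 -0.47  5.03]
(-0.025, 0.037, 0.03) [-1.12 -0.53  5.45]
```

View pics/w3.png

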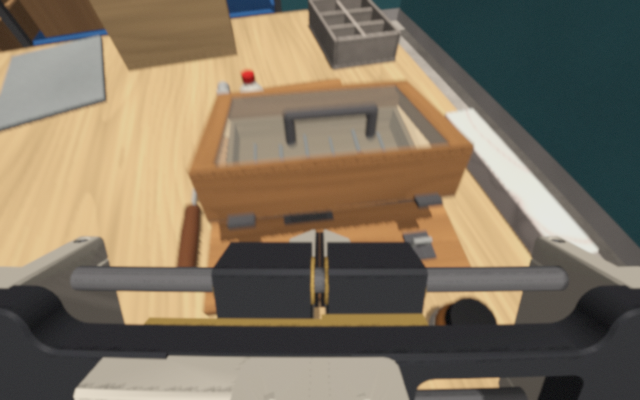

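The wrist view shows the raised apron edge at about row 215 and the dark catch plate under it at (308,217). The gripper body, 190 mm wide, would hit the drawn knob if centred on the catch. So I'll open the fingers and push with the +y finger, keeping the body offset to -y.

```bash
cat > pts.py <<'E'
from h import *
s=readout.observe();M=R.from_rotvec(s["ee_rot"]);c=np.array(s["position"])
import sys
for a in sys.argv[1:]:
    n=w(eval(a));print(a,"delta units",(M.inv().apply(n-c)/.04).round(2));c=n
E
python3 pts.py "(-.135,-.018,.08)" "(-.08,-.018,.037)" "(-.06,-.018,.036)" "(-.038,-.018,.036)"
```

```text
(-.135,-.018,.08) delta units [-1.72  1.19  2.68]
(-.08,-.018,.037) delta units [ 0.   -0.18  1.74]
(-.06,-.018,.036) delta units [ 0.29 -0.07  0.4 ]
(-.038,-.018,.036) delta units [ 0.34 -0.07  0.43]
```

```bash
python3 -m creep '[[-0.57,0.4,0,0,0.85],[-0.57,0.4,0,0,0.85],[-0.58,0.39,0.7,0,0.85],[0,0,0.66,0,0.85],[0,0,0.66,0,0.85],[0,0,0.66,0,0.85],[0,-0.06,0.5,0,0.85],[0,-0.06,0.5,0,0.85],[0,-0.06,0.4,0,0.85],[0,0,0.34,0,0.85],[0,0,0,0,0.85]]'; python3 pts.py "(-.08,-.018,.037)" "(-.06,-.018,.036)";python3 - <<'E'
from h import *
im=vision.get_image("wrist");cv2.imwrite("pics/w4.png",im["pixels"])
E
```

```text
clock: 26.0
position: [0.6286, -0.0376, 0.0387]
ee_rot: [-1.932, -1.482, -0.937]
force: [-0.5, 0.2, 0.3]
width: 0.852
gripper_force: 0.0
(-.08,-.018,.037) delta units [-0.07 -0.   -0.02]
(-.06,-.018,.036) delta units [ 0.29 -0.06  0.4 ]
```

View pics/w4.png

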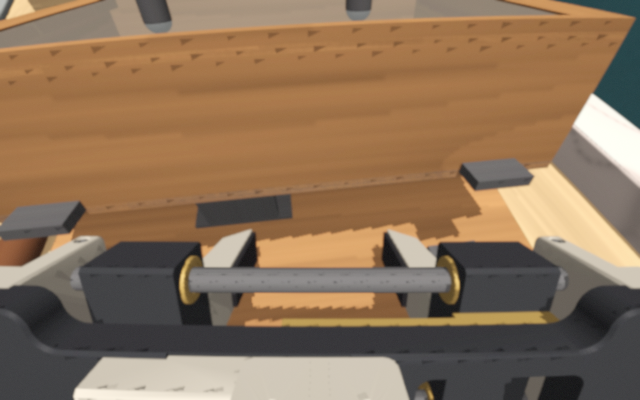

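The catch plate spans columns 196 to 292 and the left fingertip is at about (235,245), right in front of it. No contact yet, so I'll push.

```bash
python3 -m creep '[[0.12,-0.03,0.2,0,0.85],[0.12,-0.03,0.2,0,0.85],[0,0,0,0,0.85]]'; python3 -m creep '[[0.12,-0.02,0.15,0,0.85],[0.12,-0.02,0.15,0,0.85],[0,0,0,0,0.85]]'; python3 -m creep '[[0.1,-0.02,0.13,0,0.85],[0,0,0,0,0.85]]'; python3 pts.py "(-.038,-.018,.036)"
```

```text
clock: 26.42
position: [0.6313, -0.0188, 0.037]
ee_rot: [-1.931, -1.483, -0.938]
force: [0.6, -0.2, 0.3]
width: 0.848
gripper_force: 0.0
clock: 26.8
position: [0.6338, -0.0043, 0.0368]
ee_rot: [-1.932, -1.483, -0.938]
force: [0.2, -0.9, -0.2]
width: 0.848
gripper_force: 0.4
clock: 27.05
position: [0.6344, -0.0027, 0.0358]
ee_rot: [-1.94, -1.484, -0.936]
force: [-6.2, -16.6, 2.5]
width: 0.853
gripper_force: 0.2
(-.038,-.018,.036) delta units [ 0.07 -0.05  0.07]
```

```bash
cat > catch.py <<'E'
from h import *
yw,o,C=case()
for n in("wrist","side","scene"):
    im=vision.get_image(n);P=cloud(im);Q=np.concatenate([(P[...,:2]-o)@C,P[...,2:]],-1);px=im["pixels"].astype(int)
    m=(Q[...,1]>-.01)&(Q[...,1]<.075)&(Q[...,0]<-.01)&(Q[...,0]>-.06)&(Q[...,2]>.03)&(Q[...,2]<.1)
    print(n,m.sum(),np.percentile(Q[m],[5,25,50,75,95],axis=0).round(3).tolist() if m.sum()>3 else "")
    cv2.imwrite(f"pics/{n}5.png",im["pixels"])
E
python3 catch.py
```

```text
wrist 87 [[-0.06, 0.022, 0.033], [-0.057, 0.022, 0.04], [-0.054, 0.023, 0.048], [-0.051, 0.023, 0.055], [-0.048, 0.024, 0.061]]
side 0 
scene 9 [[-0.058, 0.02, 0.033], [-0.057, 0.02, 0.036], [-0.055, 0.021, 0.039], [-0.053, 0.021, 0.043], [-0.051, 0.023, 0.049]]
```

View pics/wrist5.png

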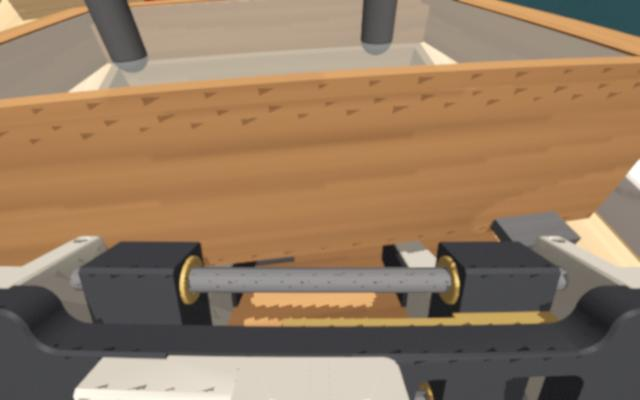

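The catch is mostly hidden behind the finger, only an edge shows at (265,262). I'll press a little more to confirm it's at its stop.

```bash
python3 -m creep '[[0.06,-0.01,0.08,0,0.85],[0,0,0,0,0.85]]'
python3 - <<'E'
from h import *
# catch plate rear/left edges through panel: compare side mask now and at start
yw,o,C=case()
for f in("pics/side0.png","pics/side5.png"):
    im=cv2.imread(f).astype(int);g=((im.max(2)-im.min(2))<15)&(im.mean(2)>60)&(im.mean(2)<110);g[:175]=0;g[225:]=0;g[:,:310]=0;g[:,370:]=0
    v,u=np.nonzero(g);print(f,g.sum(),np.percentile(u,[2,50,98]),np.percentile(v,[2,50,98]))
cv2.imwrite("pics/s5c.png",cv2.imread("pics/side5.png")[130:280,220:440].repeat(3,0).repeat(3,1))
E
```

```text
clock: 27.45
position: [0.6346, -0.0029, 0.0348]
ee_rot: [-1.946, -1.485, -0.934]
force: [-10.4, -30.6, 5.9]
width: 0.854
gripper_force: 0.2
pics/side0.png 527 [319.52 337.   354.48] [186. 199. 212.]
pics/side5.png 616 [312.3 336.  365. ] [188. 197. 209.]
```

View pics/s5c.png

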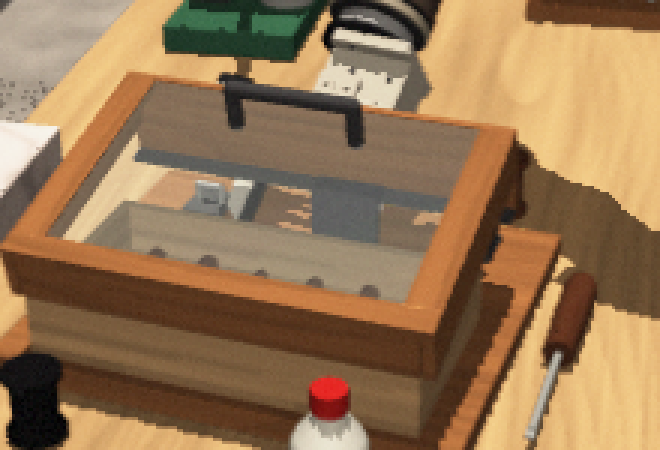

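```bash
python3 -m creep '[[-0.1,0,-0.3,0,0.85],[0,0.05,-0.5,0,0.85],[0,0.05,-0.5,0,0.85],[0,0,0,0,0.85]]'; python3 catch.py
python3 - <<'E'
from h import *
im=vision.get_image("wrist");px=im["pixels"].astype(int);P=cloud(im);yw,o,C=case()
Q=np.concatenate([(P[...,:2]-o)@C,P[...,2:]],-1)
g=((px.max(2)-px.min(2))<18)&(px.mean(2)<100)&(Q[...,0]>-.06)&(Q[...,0]<-.005)&(Q[...,1]>0)&(Q[...,1]<.07)&(Q[...,2]<.09)
print(g.sum()); v,u=np.nonzero(g)
for i in range(0,len(v),max(1,len(v)//12)): print(u[i],v[i],Q[v[i],u[i]].round(3))
E
```

```text
clock: 27.95
position: [0.6286, -0.0393, 0.067]
ee_rot: [-1.936, -1.483, -0.94]
force: [0.3, -0.2, 0.0]
width: 0.85
gripper_force: 0.0
wrist 0 
side 0 
scene 0 
749
287 223 [-0.034  0.005  0.024]
276 226 [-0.035  0.014  0.024]
241 228 [-0.033  0.043  0.023]
242 229 [-0.034  0.042  0.023]
236 230 [-0.035  0.046  0.024]
224 231 [-0.034  0.057  0.022]
217 232 [-0.035  0.062  0.024]
214 233 [-0.035  0.064  0.023]
214 234 [-0.036  0.064  0.023]
217 235 [-0.038  0.062  0.024]
223 236 [-0.039  0.057  0.024]
276 237 [-0.044  0.015  0.022]
214 243 [-0.044  0.064  0.023]
```

```bash
python3 -m creep '[[-0.45,0,0.2,0,0.85],[0,0,0,0,0.85]]'
python3 - <<'E'
from h import *
im=vision.get_image("wrist");px=im["pixels"].astype(int);P=cloud(im);yw,o,C=case()
Q=np.concatenate([(P[...,:2]-o)@C,P[...,2:]],-1)
g=((px.max(2)-px.min(2))<18)&(px.mean(2)<100)&(Q[...,0]>-.06)&(Q[...,0]<-.005)&(Q[...,1]>0)&(Q[...,1]<.07)&(Q[...,2]<.09)
v,u=np.nonzero(g);print(len(v))
for i in range(0,len(v),max(1,len(v)//14)): print(u[i],v[i],Q[v[i],u[i]].round(3))
E
python3 pts.py "(-.06,-.018,.055)" "(-.05,-.018,.075)"
```

```text
clock: 28.4
position: [0.6254, -0.0419, 0.0443]
ee_rot: [-1.934, -1.48, -0.934]
force: [-0.0, 1.0, -0.9]
width: 0.852
gripper_force: 0.0
1815
289 195 [-0.026  0.002  0.023]
258 200 [-0.031  0.026  0.027]
255 202 [-0.031  0.029  0.025]
216 204 [-0.03   0.058  0.027]
258 205 [-0.033  0.026  0.024]
212 207 [-0.03   0.062  0.023]
254 208 [-0.034  0.03   0.022]
207 210 [-0.033  0.065  0.023]
248 211 [-0.038  0.034  0.024]
289 212 [-0.043  0.003  0.024]
239 214 [-0.04   0.041  0.024]
278 215 [-0.044  0.012  0.023]
241 217 [-0.043  0.039  0.024]
239 219 [-0.044  0.041  0.023]
216 223 [-0.043  0.059  0.021]
(-.06,-.018,.055) delta units [ 0.54 -0.03  0.28]
(-.05,-.018,.075) delta units [ 0.55 -0.03 -0.12]
```

```bash
python3 pts.py "(-.055,-.018,.042)" "(-.045,-.018,.055)" "(-.034,-.018,.103)" "(-.01,-.018,.149)" "(.024,-.018,.188)" "(.058,-.018,.212)" "(.086,-.018,.225)"
```

```text
(-.055,-.018,.042) delta units [ 0.36 -0.05  0.58]
(-.045,-.018,.055) delta units [ 0.41 -0.03 -0.01]
(-.034,-.018,.103) delta units [ 1.11 -0.03 -0.53]
(-.01,-.018,.149) delta units [ 1.27 -0.08 -0.25]
(.024,-.018,.188) delta units [ 1.29 -0.11  0.05]
(.058,-.018,.212) delta units [ 0.99 -0.11  0.29]
(.086,-.018,.225) delta units [ 0.69 -0.09  0.34]
```

```bash
python3 -m creep '[[0.12,-0.02,0.3,0,0.85],[0.24,-0.03,0.28,0,0.85],[0.2,0,0,0,0.85],[0.2,-0.03,0,0,0.85],[0.28,0,-0.13,0,0.85],[0.28,0,-0.13,0,0.85],[0,0,0,0,0.85]]'; python3 -m creep '[[0.28,0,-0.13,0,0.85],[0.28,-0.03,-0.13,0,0.85],[0.32,-0.02,-0.06,0,0.85],[0.32,-0.02,-0.06,0,0.85],[0.32,-0.02,-0.06,0,0.85],[0.32,-0.02,-0.06,0,0.85]]'; python3 pts.py "(-.01,-.018,.149)"
```

```text
clock: 29.32
position: [0.6334, -0.0052, 0.0773]
ee_rot: [-1.945, -1.486, -0.931]
force: [-5.2, -13.6, -11.6]
width: 0.848
gripper_force: 9.1
clock: 30.08
position: [0.6382, 0.0292, 0.1502]
ee_rot: [-1.937, -1.483, -0.937]
force: [1.3, -1.8, -7.8]
width: 0.854
gripper_force: 3.0
(-.01,-.018,.149) delta units [-0.02 -0.02  0.02]
```

```bash
python3 -m creep '[[0.32,-0.03,0,0,0.85],[0.32,-0.03,0.02,0,0.85],[0.32,-0.03,0.02,0,0.85],[0.32,-0.03,0.02,0,0.85],[0.25,-0.03,0.07,0,0.85],[0.25,-0.03,0.07,0,0.85],[0.25,-0.03,0.07,0,0.85],[0.25,-0.03,0.07,0,0.85],[0.23,-0.03,0.11,0,0.85],[0.23,-0.03,0.11,0,0.85],[0.23,-0.03,0.11,0,0.85],[0,0,0,0,0.85]]'
python3 - <<'E'
from h import *
yw,o,C=case()
im=vision.get_image("side");cv2.imwrite("pics/s6.png",im["pixels"])
P=cloud(im).reshape(-1,3);Q=np.c_[(P[:,:2]-o)@C,P[:,2]]
m=(abs(Q[:,1])<.14)&(Q[:,2]>.12)&(Q[:,2]<.4)&(Q[:,0]>.0)&(Q[:,0]<.22)
# lid top plane: fit along x-z from rearmost points
B=Q[m&(abs(Q[:,1])>.11)]
for z in(.13,.16,.19,.22,.25,.28):
    k=B[abs(B[:,2]-z)<.006]; print(z,len(k),np.percentile(k[:,0],[50,95]).round(3) if len(k) else "")
E
```

```text
clock: 31.58
position: [0.6491, 0.1274, 0.2271]
ee_rot: [-1.93, -1.483, -0.938]
force: [-1.0, -0.3, -4.4]
width: 0.847
gripper_force: 1.6
0.13 169 [0.175 0.177]
0.16 182 [0.171 0.173]
0.19 196 [0.167 0.169]
0.22 200 [0.164 0.166]
0.25 208 [0.159 0.162]
0.28 71 [0.091 0.093]
```

View pics/s6.png

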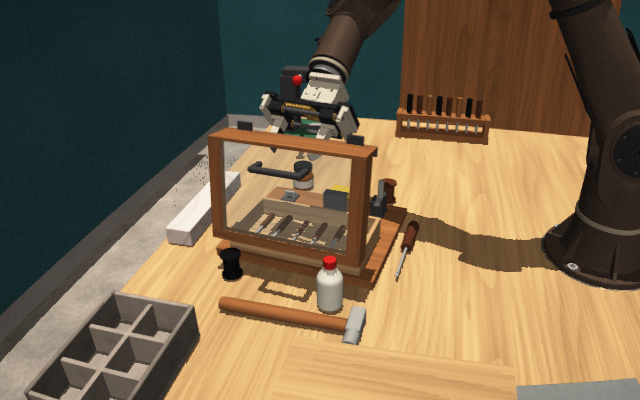

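The lid stands at about 1.44 rad (82°), with bystanders in place. I'll withdraw the fingers down and back, clear of the flange.

```bash
python3 -m creep '[[-0.2,0,0,0,0.85],[-0.3,0,0,0,0.85],[-0.4,0,-0.2,0,0.85],[-0.5,0,-0.5,0,0.85],[-0.2,0,-0.9,0,0.85],[0,0,-1,0,0.85],[0,0,-1,0,0.85],[0,0,-1,0,0.85],[0,0,0,0,0.85],[0,0,0,0,0.85],[0,0,0,0,0.85]]'
python3 - <<'E'
from h import *
yw,o,C=case()
for n in("side","scene"):
    im=vision.get_image(n);cv2.imwrite(f"pics/{n}7.png",im["pixels"])
    P=cloud(im).reshape(-1,3);Q=np.c_[(P[:,:2]-o)@C,P[:,2]]
    if n=="side":
        for z in(.13,.25):
            k=Q[(abs(Q[:,2]-z)<.006)&(abs(Q[:,1])<.14)&(abs(Q[:,1])>.11)&(Q[:,0]>0)&(Q[:,0]<.22)];print(z,np.median(k[:,0]))
    k=Q[(abs(Q[:,0]+.11)<.04)&(abs(Q[:,1]-.11)<.04)&(Q[:,2]>.085)&(Q[:,2]<.1)];print(n,"knob",len(k),np.median(k,0) if len(k) else"")
    # catch plate upper part
    k=Q[(abs(Q[:,0]+.035)<.03)&(abs(Q[:,1]-.034)<.04)&(Q[:,2]>.07)&(Q[:,2]<.105)];print(n,"catch",len(k),np.percentile(k,[2,50,98],axis=0).round(3) if len(k) else"")
E
```

```text
clock: 33.0
position: [0.6009, -0.0506, 0.2899]
ee_rot: [-1.931, -1.482, -0.936]
force: [-0.0, 0.4, 0.6]
width: 0.847
gripper_force: 0.0
0.13 0.17446771111190218
0.25 0.15934020710774702
side knob 32 [-0.11785001  0.11317986  0.09123368]
side catch 0 
scene knob 27 [-0.12571243  0.10670978  0.09188277]
scene catch 166 [[-0.042  0.006  0.073]
 [-0.03   0.025  0.093]
 [-0.021  0.05   0.097]]
```

View pics/scene7.png

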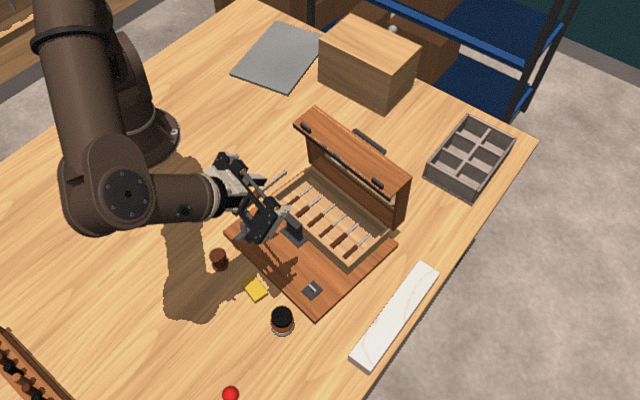

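The scene view shows the lid upright (350,150), the catch back (295,232), and the jar, spool and wax block where they were. The arm is clear.

```bash
python3 -c "
from cell import sign_off
print(sign_off())"
```

```text
the job is handed in; nothing more can be done
None
```

I handed the job in at 33 s, but the hand-in returned no verdict: the bolt is drawn 22 mm, the lid stands at about 82°, the catch stopped hard under a 30 N push (the camera shows about 14 mm of travel, 12 needed), no bystander looks moved and the arm is clear.

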